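# Make up the shelf-fitting kits: spacing tray and trimming tray

## Robot

A 6-joint arm with a two-finger parallel gripper is mounted at the origin on the work surface; the furniture and walls round the work are solid. World frame = base frame: x ahead of the robot, y to its left, z up, the work surface at z = 0. Lengths are in m, angles in degrees, forces in N, time in s.
With the tool pointing down it reaches from about 0.35 to 0.8 m from the base axis. Payload 7.3 kg.
Tool frame: the origin (TCP) lies on the mounting face of the last link; the fingertips stand 173 mm ahead of it and the grasp point (between the pads) lies 155 mm ahead of it; z points along the fingers, y is the line along which they close (so a half turn about z gives the same grasp; the last joint's range is limited). The gripper opens to 85 mm and grips with 20 to 120 N. Pads are 22 mm wide; open, the fingers measure 114 mm over their backs; the gripper's body (76 mm by 85 mm) begins 54 mm behind the grasp point. The pads swing forward as they close: fully open they stand 13 mm farther back than shut.
Start: joints at [66.635, 19.595, 87.324, -0, 73.075, -8.365], TCP at [0.136, 0.507, 0.405] pointing down, gripper open.
Joint ranges: [-145.02, 145.02], [-44.19, 115.74], [2.07, 154.8], [-57.11, 237.11], [16.16, 152.29], [-177.93, 177.93]. Speed limits (degrees/s): [147.25, 147.25, 180, 180, 180, 180].

## Interface

Orientations are given as [roll, pitch, yaw] about the fixed x, y, z axes, in that order (R = Rz(yaw) Ry(pitch) Rx(roll)).
In Python, from rig import r, read_camera, camera_model, nets gives the robot as it stands.
- The arm moves only by the shell command python3 -m handwheel 'ROWS' [FORCE]. ROWS is rows parted by semicolons, their numbers by spaces, 1 to 5 of them, each of 7 numbers: dx, dy, dz in m, then a rotation vector rx, ry, rz in degrees, then the finger opening in m; each row is the pose to reach, as a shift and turn from the pose commanded when the command began, along the tool's axes at that moment; what a row does not reach only later rows make up. A row lasts 1/8 s, in which the tool goes at most 0.0625 m and 10.7 degrees, less where a joint would pass 70% of its speed; a pose out of reach is approached as far as the arm can. The fingers move at their own pace and stop on an object; FORCE is the grip in N (left out, the last holds). Time passes only in rows, so rows that do not move let the fingers close. It prints the time, the measured TCP pose, the force, the opening and the grip force at its end.
- r.observe(): the state, without advancing time (a new reading comes with each control period).
- read_camera(name): name is "scene" or "side" or "wrist"; returns the picture (384x512x3 uint8, red, green, blue); there is no depth.
- camera_model(name): a dict with "mtx" (3x3 intrinsics, pixels), "origin" and "orientation" of the camera in the world. Camera axes: x right, y down, z forward; pixel columns grow to the right and rows downward; lengths in m; the calibration is good to about 2 mm. A picture is of the moment at which its call begins: read the wrist's pose just before it. camera_model takes no time and is no camera call; for the wrist camera it gives the pose at the moment of the call.
- r.finish_job(): hands the job in; it is judged then, once.
Trained networks look in the newest picture that a camera, given by its name, has taken for a name from the list of things; names that differ only in an ending like _2 or _b are one class to them, and where a whole thing is asked for, a point or a joint stands for the part that bears it (a point fixed in the world has none). Each returns a list of dicts, best first, with "confidence" (0 to 1); they miss things now and then, are a little off and sometimes report something else, mostly with a low value. They report only what shows in the picture. A call takes as long as a camera call.
- nets.masks_of(target, camera): "pixels" (384x512 bool, what is visible of it) and "location" ([column, row] in pixels, amid what is visible of it).
The state is a dict: "t": time; "joint_pos": joint angles; "qvel": joint speeds; "joint_torque": joint torques, N m; "ee_pos": TCP position; "ee_rot": TCP orientation; "contact_force": force on the tool from outside, world axes, zero at the start; "ft_torque": the same for the moment, N m; "opening": finger opening in m; "gripper_force": force on a finger pad.
Only numpy, scipy, OpenCV 4.12 (cv2) and the standard library are available. Lean on these libraries where they do the work, as an engineer would, in place of code of your own. Each camera call takes 0.05 s, during which the arm holds its last target. There are 200 camera calls.

## Task

Make up the two kits for fitting shelves, setting each thing in the pocket that was cut to its size: the tray with three pockets gets the tape measure, standing as it does now, and the two loose pale-wood spacer blocks, the long one and the short one (not the blocks stacked at the back); the tray with two pockets gets the block plane and the cork sanding block. Leave the dowel and the marker lying among them where they are.

Things in the scene. Friction and masses are not known exactly. Their poses are not given: they have to be found in the camera images.
- fitting_tray: Fixed pale plywood tray, 140 x 226 x 22 mm (x, y, z), origin at centre of underside, with three grey-lined pockets 14 mm deep (floor at 8 mm), about 7 mm to spare all round. Centres at x = 0: tape measure's (116 along x, 50 along y) at y = +76 mm; long block's (114 x 59) at y = +5.5; short block's (89 x 64) at y = -68. Things lie with their own y along the tray's x, either way round.
- trim_tray: Fixed pale plywood tray, 174 x 200 x 22 mm (x, y, z), origin at centre of underside, with two grey-lined pockets 14 mm deep (floor at 8 mm), about 7 mm to spare all round. Plane's (62 along x, 176 along y) centred at x = +44 mm, y = 0; cork block's (76 x 124) at x = -37 mm, y = 0. Things lie with their own y along the tray's y, either way round.
- tape_measure: Yellow pocket tape measure standing on its narrow edge, 35 x 102 x 64 mm (its x, y, z) with the metal tape end that sticks out to -y; the case alone is 33 mm along x and runs from y = -21 to y = +51 mm. About 0.2 to 0.36 kg. Origin at the centre of its underside, 15 mm from the case's middle. Grip across the case (x) at y = +15 mm, some 45 mm up.
- long_block: Spacer block of pale wood, 45 x 100 x 30 mm (its x, y, z), 0.09 kg, origin at the centre of its underside. Grip across x.
- short_block: Spacer block of pale wood, 50 x 75 x 34 mm (its x, y, z), 0.09 kg, origin at the centre of its underside. Grip across x. (The two other blocks, a dark one 140 mm long with a 160 mm one on top, lie at the back and are not wanted.)
- block_plane: Small steel block plane lying on its sole, 48 x 162 x 39 mm (its x, y, z), 0.6 to 0.9 kg, origin at the centre of its underside; the flat cheeks at x = +-24 mm reach up to 34 mm. Grip across the cheeks (x); only the upper 20 mm stand above its tray pocket.
- cork_block: Cork sanding block wrapped in brown abrasive paper, 62 x 110 x 38 mm (its x, y, z), 0.07 kg, origin at the centre of its underside. Grip across x.
- dowel: Bystander: short round beech dowel lying down, 10 x 60 x 10 mm (its x, y, z), origin at the centre of its underside. Not to be moved.
- marker: Bystander: black and white marker pen lying down, 17 x 135 x 16 mm (its x, y, z), origin at the centre of its underside. Not to be moved.

How it is judged (in metres and radians):
At the end, for the whole second after the job is handed in: Each of the five in its own pocket: origin within 13 mm of the pocket centre along both tray axes (tape measure 28 mm lengthwise) and 5 mm of the pocket floor in height, upright or flat within 0.1 rad, turned to the pocket within 0.35 rad, at rest (x of tape_measure in the frame of fitting_tray between -0.028 and 0.028 m and y of tape_measure in the frame of fitting_tray between 0.063 and 0.089 m and z of tape_measure in the frame of fitting_tray between 0.003 and 0.013 m and angle between each of tape_measure, long_block, short_block, block_plane, cork_block's own z axis and vertical below 0.1 rad and angle between the y axis of each of tape_measure, long_block, short_block and the x axis of fitting_tray, either way round below 0.35 rad and linear speed of each of tape_measure, long_block, short_block, block_plane, cork_block below 0.02 m/s and angular speed of each of tape_measure, long_block, short_block, block_plane, cork_block below 0.2 rad/s and x of long_block in the frame of fitting_tray between -0.013 and 0.013 m and y of long_block in the frame of fitting_tray between -0.0075 and 0.0185 m and z of long_block in the frame of fitting_tray between 0.003 and 0.013 m and x of short_block in the frame of fitting_tray between -0.013 and 0.013 m and y of short_block in the frame of fitting_tray between -0.081 and -0.055 m and z of short_block in the frame of fitting_tray between 0.003 and 0.013 m and x of block_plane in the frame of trim_tray between 0.031 and 0.057 m and y of block_plane in the frame of trim_tray between -0.013 and 0.013 m and z of block_plane in the frame of trim_tray between 0.003 and 0.013 m and angle between the y axis of each of block_plane, cork_block and the y axis of trim_tray, either way round below 0.35 rad and x of cork_block in the frame of trim_tray between -0.05 and -0.024 m and y of cork_block in the frame of trim_tray between -0.013 and 0.013 m and z of cork_block in the frame of trim_tray between 0.003 and 0.013 m); the robot touches nothing.
It fails at once if the dowel is pushed more than 30 mm from its place (distance of dowel from where it was at the start of the episode above 0.03 m).
It fails at once if the marker is pushed more than 30 mm from its place (distance of marker from where it was at the start of the episode above 0.03 m).
It also fails if it takes over 134 s, if anything falls off the work surface, if the arm or the gripper's body presses on something with over 40 N, if the wrist force passes 120 N, or if a joint passes its speed limit or range.

## Working session

There is one attempt and no reset: what is moved stays moved. The work goes in short steps, Python scripts to look and compute and a shell command to move; the robot and the scene stay as the last step left them, time stands still between calls to the robot, and variables do not carry over. Pictures are saved under pics/ and viewed, at most 15 in all, crops included, and the job is handed in when it is done.

```bash
ls; mkdir -p pics; cat > h.py <<'E'
import numpy as np, cv2
from rig import r, read_camera, camera_model, nets
E
python3 - <<'E'
from h import *
s=r.observe(); print(s['t'],s['ee_pos'],s['ee_rot'],s['opening'])
for c in ['scene','side','wrist']:
    m=camera_model(c); print(c,np.round(m['mtx'],1).tolist(),m['origin'],m['orientation'])
    im=read_camera(c); cv2.imwrite(f'pics/{c}0.png',im[:,:,::-1])
    np.save(f'{c}0.npy',im)
E
```

```text
pics
0.0 [0.13579429 0.50699302 0.40401235] [-1.79910702e+02 -1.42857295e-02  1.65003593e+02] 0.08547693233127497
scene [[456.0, 0.0, 258.7], [0.0, 456.0, 191.6], [0.0, 0.0, 1.0]] [ 0.08454063 -0.80975867  0.61528872] [-122.25091849    0.78720376  -30.52200993]
side [[377.6, 0.0, 253.7], [0.0, 377.6, 191.1], [0.0, 0.0, 1.0]] [ 0.29580734 -0.84515289  0.66713784] [-125.45790715   -0.47153162  -16.61376427]
wrist [[274.6, 0.0, 257.4], [0.0, 274.6, 195.5], [0.0, 0.0, 1.0]] [0.05515772 0.52792803 0.37347126] [1.60980701e+02 1.09904102e-01 7.50761098e+01]
```

View pics/scene0.png

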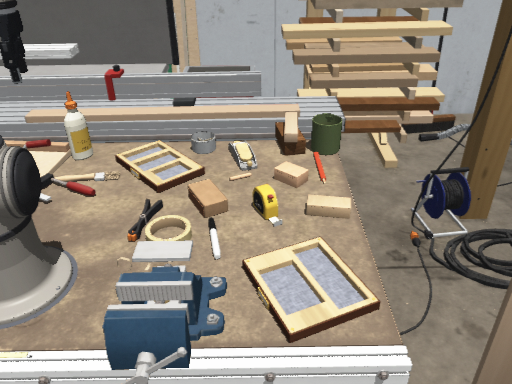

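View pics/side0.png

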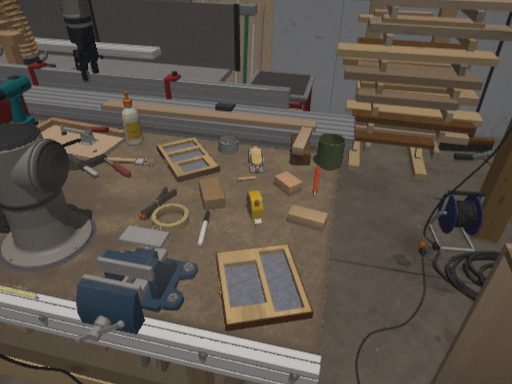

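View pics/wrist0.png

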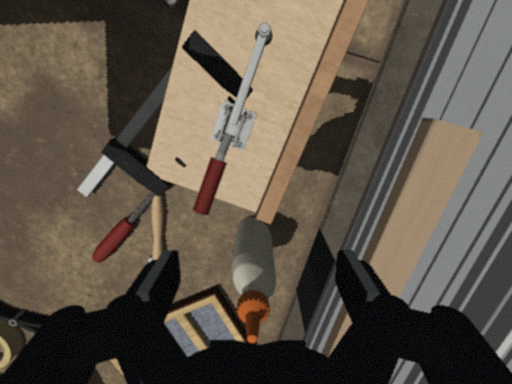

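Both fixed views show everything clear of each other. In the scene view the fitting tray is at (160,163), the trim tray at (310,285), the cork block at (207,197), the tape at (265,203) and the plane at (243,153). The short block is at (291,173), the long block at (328,206), the dowel at (240,177) and the marker at (213,238). Next I fit box silhouettes to the masks.

```bash
cat >> h.py <<'E'
from scipy.optimize import minimize
from scipy.spatial.transform import Rotation as R
import itertools
def box(x0,x1,y0,y1,z0,z1): return np.array(list(itertools.product((x0,x1),(y0,y1),(z0,z1))))
def cb(x,y,z): return [box(-x/2,x/2,-y/2,y/2,0,z)]
M={'fitting_tray':cb(.14,.226,.022),'trim_tray':cb(.174,.2,.022),'long_block':cb(.045,.1,.03),'short_block':cb(.05,.075,.034),
'block_plane':[box(-.024,.024,-.081,.081,0,.012),box(-.024,.024,-.05,.05,0,.034)],'cork_block':cb(.062,.11,.038),'dowel':cb(.01,.06,.01),'marker':cb(.017,.135,.016),
'tape_measure':[box(-.0165,.0165,-.021,.051,0,.055),box(-.0165,.0165,-.01,.04,0,.064),box(-.009,.009,-.051,-.021,0,.008)]}
def cam(n):
    m=camera_model(n); return np.array(m['mtx']),np.array(m['origin']),R.from_euler('xyz',m['orientation'],degrees=True).as_matrix()
def proj(P,c):
    q=(P-c[1])@c[2]@c[0].T; return q[:,:2]/q[:,2:]
def ray(px,c,z):
    d=c[2]@np.linalg.solve(c[0],[*px,1]); return (c[1]+d*(z-c[1][2])/d[2])[:2]
def silh(name,p,c,z0=0):
    m=np.zeros((384*2,512*2),np.uint8); cs,sn=np.cos(p[2]),np.sin(p[2])
    for b in M[name]:
        w=b.copy(); w[:,0]=p[0]+cs*b[:,0]-sn*b[:,1]; w[:,1]=p[1]+sn*b[:,0]+cs*b[:,1]; w[:,2]+=z0
        h=cv2.convexHull((proj(w,c)*2+.5).astype(np.float32)); cv2.fillConvexPoly(m,np.round(h*16).astype(np.int32),255,shift=4)
    return cv2.GaussianBlur(cv2.resize(m,(512,384),interpolation=cv2.INTER_AREA),(0,0),1)/255.
def fit(name,obs,yaws=np.radians(np.arange(0,360,30)),z0=0):
    """obs: list of (mask,cam,location)"""
    B=[cv2.GaussianBlur(m.astype(np.uint8)*255,(0,0),1)/255. for m,_,_ in obs]
    def f(p): return sum((np.abs(silh(name,p,c,z0)-b)).sum()/b.sum() for b,(_,c,_) in zip(B,obs))/len(obs)
    h=M[name][0][:,2].max()/2+z0
    xy=np.mean([ray(l,c,h) for _,c,l in obs],0); best=[]
    for y in yaws:
        p0=np.array([*xy,y]); s=np.vstack([p0,p0+[.01,0,0],p0+[0,.01,0],p0+[0,0,.2]])
        o=minimize(f,p0,method='Nelder-Mead',options=dict(initial_simplex=s,maxiter=120,xatol=2e-4,fatol=1e-4)); best.append((o.fun,*o.x))
    return sorted(best)
E
cat > find.py <<'E'
from h import *
import json
C={c:cam(c) for c in ('scene','side')}; out={}
for c in C: read_camera(c)
for n in M:
    obs=[]
    for c in C:
        for d in nets.masks_of(n,c)[:2]:
            print(n,c,round(d['confidence'],2),np.round(d['location']),d['pixels'].sum())
            if len([o for o in obs if o[1] is C[c]])==0: obs.append((d['pixels'],C[c],d['location']))
    ys=np.radians(np.arange(0,360 if n=='tape_measure' else 180,30))
    if obs:
        b=fit(n,obs,ys); out[n]=b[0][1:]
        for q in [b[0],next((k for k in b if abs(np.sin(k[3]-b[0][3]))>.15 or np.cos(k[3]-b[0][3])<0),b[1])]: print('   ',np.round(q[:3],4),round(np.degrees(q[3]),1))
        for o in obs: print('      single',np.round(fit(n,[o],[b[0][3]])[0],3))
json.dump(out,open('poses.json','w'))
E
time python3 find.py
```

```text
fitting_tray scene 0.67 [156. 165.] 2714
fitting_tray side 0.67 [186. 164.] 1745
    [0.0386 0.4001 0.2887] 190.8
    [0.0387 0.4008 0.2892] 10.4
      single [0.032 0.4   0.29  3.319]
      single [0.042 0.4   0.288 3.331]
trim_tray scene 0.73 [309. 291.] 8613
trim_tray side 0.95 [261. 287.] 6327
trim_tray side 0.68 [204. 230.] 213
    [ 0.0274  0.4759 -0.3064] -6.5
    [ 0.0276  0.4761 -0.3066] 173.6
      single [ 0.03   0.476 -0.306 -0.108]
      single [ 0.024  0.476 -0.307 -0.116]
long_block scene 0.84 [328. 207.] 837
long_block side 0.86 [304. 218.] 726
long_block side 0.6 [185. 163.] 1788
    [ 0.1013  0.6653 -0.1276] 49.5
    [ 0.1018  0.6654 -0.1275] 229.6
      single [ 0.149  0.669 -0.126  0.826]
      single [ 0.043  0.665 -0.128  0.88 ]
short_block scene 0.91 [293. 174.] 582
short_block side 0.85 [285. 185.] 466
short_block side 0.55 [212. 193.] 689
    [0.1282 0.6726 0.0398] 15.1
    [0.1318 0.6731 0.0395] 194.5
      single [0.153 0.674 0.044 0.137]
      single [0.083 0.672 0.039 0.299]
block_plane scene 0.69 [243. 154.] 602
block_plane side 0.87 [255. 157.] 343
    
[... 423 characters left out ...]
[248. 178.] 68
    [0.3599 0.5635 0.1192] 89.7
    [0.3606 0.5639 0.1192] 91.7
      single [0.324 0.565 0.12  1.621]
      single [0.378 0.562 0.118 1.592]
marker scene 0.83 [212. 239.] 234
marker side 0.47 [205. 228.] 240
    [ 0.4911  0.3921 -0.0772] 157.8
    [ 0.4919  0.391  -0.0797] -21.8
      single [ 0.608  0.392 -0.079  2.736]
      single [ 0.321  0.391 -0.08   2.813]
tape_measure scene 0.95 [268. 203.] 769
tape_measure side 0.78 [256. 206.] 464
tape_measure side 0.59 [258. 160.] 384
    [ 0.1613  0.5406 -0.0606] -7.8
    [ 0.1746  0.5415 -0.0402] 170.6
      single [ 0.152  0.542 -0.059 -0.126]
      single [ 0.163  0.54  -0.06  -0.135]
real	1m31.754s
user	1m11.790s
sys	1m52.930s
```

```bash
cat > plan.py <<'E'
import sys
from h import *
# args: x,y,z,yaw waypoints ; prints tool-axis shift between successive ones, first from measured pose
def Rt(y): return (R.from_euler('z',y,degrees=True)*R.from_euler('x',180,degrees=True)).as_matrix()
s=r.observe(); p=np.array(s['ee_pos']); y=s['ee_rot'][2]
print('t',round(s['t'],2),np.round(p,4),np.round(s['ee_rot'],2),'open',round(s['opening'],4),'f',round(float(np.max(s['gripper_force'])),1))
for a in sys.argv[1:]:
    v=[float(k) for k in a.split(',')]; q=np.array(v[:3]); d=Rt(y).T@(q-p); t=(v[3]-y+180)%360-180
    print(a,'->',np.round(d,4),'rz',round(-t,1),'rows>=',max(np.ceil(np.linalg.norm(d)/.0625),np.ceil(abs(t)/10.7))); p=q;y=v[3]
E
python3 - <<'E'
from h import *
import json
c=cam('scene')
for n,px in dict(bottle=(80,157),pot=(326,152),roll=(204,152),stack=(290,150)).items(): print(n,ray(px,c,0))
P=json.load(open('poses.json'))
def w(t,l): x,y,a=P[t]; a=(a+np.pi/2)%np.pi-np.pi/2; return np.round([x+np.cos(a)*l[0]-np.sin(a)*l[1],y+np.sin(a)*l[0]+np.cos(a)*l[1]],4)
print('tape',w('fitting_tray',(0,.076)),'long',w('fitting_tray',(0,.0055)),'short',w('fitting_tray',(0,-.068)),'plane',w('trim_tray',(.044,0)),'cork',w('trim_tray',(-.037,0)))
E
python3 plan.py .437,.053,.26,87.5 .437,.053,.187,87.5 .437,.053,.28,87.5 .4394,-.3022,.28,83.5 .4394,-.3022,.194,83.5
```

```text
bottle [0.2263094  0.47099143]
pot [0.8497072  0.11799696]
roll [0.54653524 0.30779195]
stack [0.76789217 0.18434134]
tape [0.3859 0.3633] long [0.3991 0.2941] short [0.4129 0.2219] plane [ 0.5196 -0.3114] cork [ 0.4391 -0.3022]
t 1.15 [0.1359 0.5071 0.4047] [179.99   0.   165.  ] open 0.0858 f 0.0
.437,.053,.26,87.5 -> [-0.4084 -0.3607  0.1447] rz 77.5 rows>= 10.0
.437,.053,.187,87.5 -> [ 0.    -0.     0.073] rz -0.0 rows>= 2.0
.437,.053,.28,87.5 -> [ 0.     0.    -0.093] rz -0.0 rows>= 2.0
.4394,-.3022,.28,83.5 -> [-0.3548  0.0179  0.    ] rz 4.0 rows>= 6.0
.4394,-.3022,.194,83.5 -> [ 0.    -0.     0.086] rz -0.0 rows>= 2.0
```

```bash
python3 -m handwheel '-0.06 -0.03 0 0 0 8 0.085; -0.11 -0.07 0 0 0 16 0.085; -0.16 -0.11 0 0 0 24 0.085; -0.2 -0.15 0 0 0 32 0.085; -0.2 -0.15 0 0 0 38 0.085' 60; python3 plan.py .437,.053,.26,87.5
```

```text
t: 1.78
ee_pos: [0.2921, 0.3075, 0.4049]
ee_rot: [180.0, 0.0, 126.4]
contact_force: [0.1, 0.6, -0.5]
opening: 0.085
gripper_force: 0.0
t 1.77 [0.2921 0.3075 0.4049] [1.7998e+02 4.0000e-02 1.2642e+02] open 0.085 f 0.0
.437,.053,.26,87.5 -> [-0.2908 -0.0345  0.1449] rz 38.9 rows>= 6.0
```

```bash
python3 -m handwheel '-0.06 -0.005 0.02 0 0 8 0.085; -0.115 -0.012 0.045 0 0 16 0.085; -0.17 -0.02 0.07 0 0 24 0.085; -0.225 -0.027 0.1 0 0 32 0.085; -0.275 -0.034 0.12 0 0 38.5 0.085'>/dev/null;python3 -m handwheel '0 0 0 0 0 0 0.085;0 0 0 0 0 0 0.085' ; python3 plan.py .437,.053,.187,87.5
```

```text
t: 2.65
ee_pos: [0.4284, 0.0705, 0.2848]
ee_rot: [-180.0, -0.0, 88.5]
contact_force: [0.5, 0.8, -1.6]
opening: 0.0849
gripper_force: 0.0
t 2.65 [0.4284 0.0705 0.2848] [-1.7998e+02 -2.0000e-02  8.8500e+01] open 0.0849 f 0.0
.437,.053,.187,87.5 -> [-0.0173  0.009   0.0978] rz 1.0 rows>= 2.0
```

```bash
python3 - <<'E'
from h import *
im=read_camera('wrist'); c=cam('wrist')
d=nets.masks_of('cork_block','wrist')
for k in d[:2]: print(k['confidence'],k['location'],k['pixels'].sum())
if d:
    k=d[0]; 
    for q in fit('cork_block',[(k['pixels'],c,k['location'])],np.radians([-20,0,20]))[:2]: print(np.round(q,4))
    v=im.copy(); v[k['pixels'],0]=255
cv2.imwrite('pics/w1.png',v[:,:,::-1])
E
```

```text
0.9 [268.8, 215.3] 8578
[ 0.0616  0.439   0.0541 -0.052 ]
[ 0.0642  0.4389  0.0541 -0.0466]
```

View pics/w1.png

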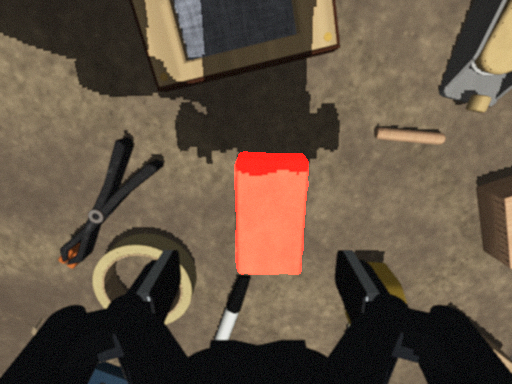

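The wrist view shows the cork block at (269,215). The wrist fit agrees with the fixed-camera pose within 2 mm. Now grasp it.

```bash
python3 -m handwheel '-0.0165 0.0095 0.04 0 0 1.3 0.085; -0.0165 0.0095 0.08 0 0 1.3 0.085; -0.0165 0.0095 0.098 0 0 1.3 0.085; -0.0165 0.0095 0.098 0 0 1.3 0.085' 40;python3 -m handwheel '0 0 0 0 0 0 0.05;0 0 0 0 0 0 0.05;0 0 0 0 0 0 0.05;0 0 0 0 0 0 0.05' ; python3 plan.py .438,.053,.28,87.5 .4391,-.3022,.28,83.5 .4391,-.3022,.195,83.5
```

```text
t: 3.25
ee_pos: [0.4371, 0.0547, 0.1863]
ee_rot: [-179.9, -0.0, 87.3]
contact_force: [-0.7, 0.8, 0.4]
opening: 0.0847
gripper_force: 0.0
t: 3.75
ee_pos: [0.438, 0.054, 0.1881]
ee_rot: [179.8, -0.0, 87.2]
contact_force: [-1.8, 2.7, 6.9]
opening: 0.0588
gripper_force: 43.6
t 3.75 [0.438  0.054  0.1881] [ 1.7984e+02 -2.0000e-02  8.7210e+01] open 0.0588 f 43.6
.438,.053,.28,87.5 -> [-0.001   0.     -0.0919] rz -0.3 rows>= 2.0
.4391,-.3022,.28,83.5 -> [-0.3548  0.0166  0.    ] rz 4.0 rows>= 6.0
.4391,-.3022,.195,83.5 -> [ 0.    -0.     0.085] rz -0.0 rows>= 2.0
```

```bash
python3 -m handwheel '0 0 -0.05 0 0 0 0.05; -0.02 0 -0.09 0 0 0 0.05; -0.08 0.004 -0.09 0 0 1 0.05; -0.14 0.007 -0.09 0 0 2 0.05;-0.2 0.01 -0.09 0 0 3 0.05' >/dev/null;python3 -m handwheel '-0.06 0.003 0 0 0 1 0.05; -0.12 0.006 0 0 0 1 0.05; -0.15 0.007 0 0 0 1 0.05; -0.155 0.007 0 0 0 1 0.05; -0.155 0.007 0 0 0 1 0.05' ; python3 plan.py .4391,-.3022,.215,83.5 .4391,-.3022,.195,83.5
python3 - <<'E'
from h import *
im=read_camera('wrist'); c=cam('wrist')
for t,z0,ys in (('trim_tray',0,[-.1]),('cork_block',.105,[-.1])):
    d=nets.masks_of(t,'wrist')
    if d:
        k=d[0];print(t,k['confidence'],k['location'],k['pixels'].sum())
        print(np.round(fit(t,[(k['pixels'],c,k['location'])],ys,z0)[0],4))
cv2.imwrite('pics/w2.png',im[:,:,::-1])
E
```

```text
t: 5.0
ee_pos: [0.429, -0.3009, 0.2768]
ee_rot: [-180.0, -0.0, 83.2]
contact_force: [0.7, 1.2, 0.5]
opening: 0.0595
gripper_force: 44.0
t 5.0 [ 0.429  -0.3009  0.2768] [-1.7999e+02 -3.0000e-02  8.3190e+01] open 0.0595 f 44.0
.4391,-.3022,.215,83.5 -> [-0.0001  0.0102  0.0618] rz -0.3 rows>= 2.0
.4391,-.3022,.195,83.5 -> [ 0.   -0.    0.02] rz -0.0 rows>= 1.0
trim_tray 0.59 [350.0, 135.8] 30638
[ 0.5309  0.4804 -0.3014 -0.1012]
cork_block 0.83 [256.7, 244.4] 21553
[ 0.4729  0.4282 -0.2977 -0.116 ]
```

View pics/w2.png

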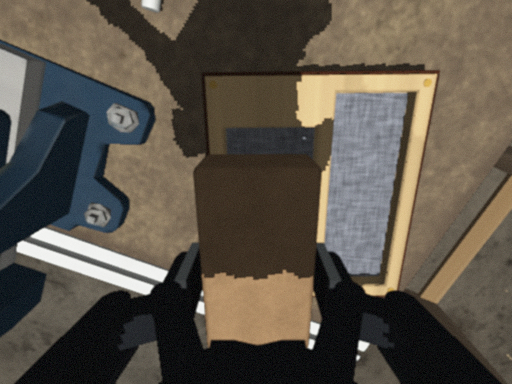

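The view shows the held cork block square over the tray's left pocket, with the tray's far edge at row 73, columns 204 to 438, and the empty plane pocket on the right. I check the tray pose from those corners.

```bash
python3 - <<'E'
from h import *
c=cam('wrist'); p=[.4759,-.3064,np.radians(-6.5)]
def w(l): a=p[2]; return np.array([p[0]+np.cos(a)*l[0]-np.sin(a)*l[1],p[1]+np.sin(a)*l[0]+np.cos(a)*l[1],l[2]])
for l in [(-.087,.1,.022),(.087,.1,.022),(.013,.088,.022),(.075,.088,.022),(.075,-.088,.022),(.013,-.088,.022),(-.075,.062,.022),(.001,.062,.022)]: print(l,np.round(proj(w(l)[None],c)[0],1))
E
```

```text
(-0.087, 0.1, 0.022) [202.9  78.9]
(0.087, 0.1, 0.022) [434.   78.3]
(0.013, 0.088, 0.022) [334.3  95.5]
(0.075, 0.088, 0.022) [415.1  95.3]
(0.075, -0.088, 0.022) [381.7 287.2]
(0.013, -0.088, 0.022) [318.2 287.3]
(-0.075, 0.062, 0.022) [221.1 130.4]
(0.001, 0.062, 0.022) [316.3 130.2]
```

```bash
python3 plan.py .4402,-.2998,.196,83.5; python3 -m handwheel '0 0.006 0 0 0 -0.3 0.05;0.001 0.011 0.03 0 0 -0.3 0.05;0.001 0.011 0.06 0 0 -0.3 0.05;0.001 0.011 0.074 0 0 -0.3 0.05;0.001 0.011 0.081 0 0 -0.3 0.05'; python3 -m handwheel '0 0 0 0 0 0 0.05'; python3 plan.py .4402,-.2998,.196,83.5
```

```text
t 5.15 [ 0.4294 -0.3002  0.2768] [-1.7999e+02 -3.0000e-02  8.3290e+01] open 0.0593 f 44.0
.4402,-.2998,.196,83.5 -> [0.0016 0.0107 0.0808] rz -0.2 rows>= 2.0
t: 5.78
ee_pos: [0.4404, -0.3015, 0.1958]
ee_rot: [-180.0, -0.0, 83.5]
contact_force: [-14.0, 14.6, 62.7]
opening: 0.0593
gripper_force: 51.6
t: 5.9
ee_pos: [0.4406, -0.3019, 0.1965]
ee_rot: [179.9, 0.0, 83.5]
contact_force: [-0.3, -0.2, -0.5]
opening: 0.0594
gripper_force: 44.3
t 5.9 [ 0.4406 -0.3019  0.1965] [1.7993e+02 4.0000e-02 8.3520e+01] open 0.0594 f 44.3
.4402,-.2998,.196,83.5 -> [ 0.0021 -0.0006  0.0005] rz 0.0 rows>= 1.0
```

```bash
python3 -m handwheel '0 0 0 0 0 0 0.074;0 0 -0.001 0 0 0 0.074;0 0 -0.03 0 0 0 0.074;0 0 -0.08 0 0 0 0.08;0.05 0 -0.12 0 0 0 0.085'; python3 - <<'E'
from h import *
im=read_camera('wrist'); c=cam('wrist')
cv2.imwrite('pics/w3.png',im[:,:,::-1])
for t,z0 in (('cork_block',.008),('trim_tray',0)):
    d=nets.masks_of(t,'wrist')
    if d: k=d[0]; print(t,k['confidence'],k['location'],np.round(fit(t,[(k['pixels'],c,k['location'])],[-.1],z0)[0],4))
E
python3 plan.py .6275,.2246,.26,74.2
```

```text
t: 6.52
ee_pos: [0.4459, -0.255, 0.3169]
ee_rot: [179.8, 0.1, 83.3]
contact_force: [0.5, 0.6, 0.2]
opening: 0.0849
gripper_force: 0.0
cork_block 0.78 [256.9, 231.0] [ 0.058   0.4438 -0.2987 -0.1132]
trim_tray 0.86 [306.4, 192.4] [ 0.4211  0.477  -0.2966 -0.113 ]
t 6.67 [ 0.4462 -0.2521  0.317 ] [1.7977e+02 1.3000e-01 8.3640e+01] open 0.0851 f 0.0
.6275,.2246,.26,74.2 -> [0.4939 0.1274 0.057 ] rz 9.4 rows>= 9.0
```

View pics/w3.png

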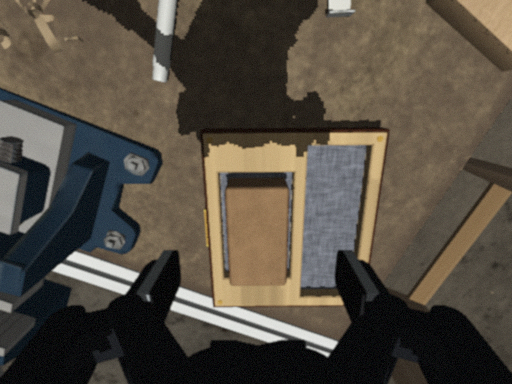

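The cork block is down in the left pocket, with its top face at (230–287, 187–285). The tray's outer corners are about (203,131), (388,129) and (215,305). I measure the offset from the same image.

```bash
python3 - <<'E'
from h import *
from scipy.optimize import least_squares
s=r.observe();print(s['ee_pos'],s['t']); c=cam('wrist')
def solve(L,px):
    L=np.array(L,float);px=np.array(px,float)
    def f(p):
        a=p[2]; w=np.c_[p[0]+np.cos(a)*L[:,0]-np.sin(a)*L[:,1],p[1]+np.sin(a)*L[:,0]+np.cos(a)*L[:,1],L[:,2]]
        return (proj(w,c)-px).ravel()
    o=least_squares(f,[.47,-.3,-.1]); print(np.round(o.x,4),'res',np.round(o.fun,1)); return o.x
h=.022
t=solve([(-.087,.1,h),(.087,.1,h),(-.087,-.1,h),(.013,.088,h),(.013,-.088,h)],[(203,131),(388,129),(215,305),(308,145),(301,289)])
b=solve([(-.031,.055,.046),(.031,.055,.046),(-.031,-.055,.046),(.031,-.055,.046)],[(227,187),(288,187),(231,286),(288,285)])
a=t[2];d=b[:2]-t[:2]; print('cork in tray',np.cos(a)*d[0]+np.sin(a)*d[1],-np.sin(a)*d[0]+np.cos(a)*d[1],np.degrees(b[2]-a))
E
```

```text
[ 0.44616615 -0.25214976  0.31699251] 6.675
[ 0.4798 -0.2993 -0.0987] res [-0.3 -0.2 -0.4 -0.3  0.7 -1.1  0.3 -2.6 -0.2  5.6]
[ 0.4441 -0.2986 -0.0928] res [-3.2 -0.1  3.5 -1.3 -1.2  1.1  1.   1.1]
cork in tray -0.03561539020246103 -0.0028029622803982237 0.3397223019564513
```

```bash
python3 -m handwheel '0.055 0.014 0 0 0 1 0.085;0.11 0.028 0 0 0 2 0.085;0.165 0.042 0 0 0 3 0.085;0.22 0.056 0 0 0 4 0.085;0.275 0.07 0 0 0 5 0.085'>/dev/null;python3 -m handwheel '0.055 0.014 0 0 0 1 0.085;0.11 0.028 0 0 0 2 0.085;0.14 0.033 0 0 0 4.4 0.085;0.14 0.033 0 0 0 4.4 0.085;0.14 0.033 0 0 0 4.4 0.085'
cat > look.py <<'E'
import sys
from h import *
# look.py name z0 yawdeg [png]
n,z0,y=sys.argv[1],float(sys.argv[2]),np.radians(float(sys.argv[3]))
c=cam('wrist'); im=read_camera('wrist')
d=nets.masks_of(n,'wrist')
for k in d[:1]: q=fit(n,[(k['pixels'],c,k['location'])],[y-.15,y+.15],z0)[0]; print(n,round(k['confidence'],2),np.round(k['location']),'err %.2f x %.4f y %.4f yaw %.1f'%(*q[:3],np.degrees(q[3])))
if len(sys.argv)>4: cv2.imwrite('pics/'+sys.argv[4],im[:,:,::-1])
E
python3 look.py block_plane 0 -15.8 w4.png; python3 plan.py .6275,.2246,.26,74.2 .6275,.2246,.187,74.2
```

```text
t: 7.92
ee_pos: [0.6066, 0.1415, 0.3135]
ee_rot: [-179.9, 0.1, 74.1]
contact_force: [0.3, -0.3, 1.0]
opening: 0.0851
gripper_force: 0.0
block_plane 0.68 [256.  89.] err 0.06 x 0.6287 y 0.2287 yaw -13.4
t 8.03 [0.6066 0.1411 0.3143] [-1.7995e+02  3.0000e-02  7.4030e+01] open 0.085 f 0.0
.6275,.2246,.26,74.2 -> [ 0.086  -0.0029  0.0543] rz -0.2 rows>= 2.0
.6275,.2246,.187,74.2 -> [ 0.    -0.     0.073] rz -0.0 rows>= 2.0
```

View pics/w4.png

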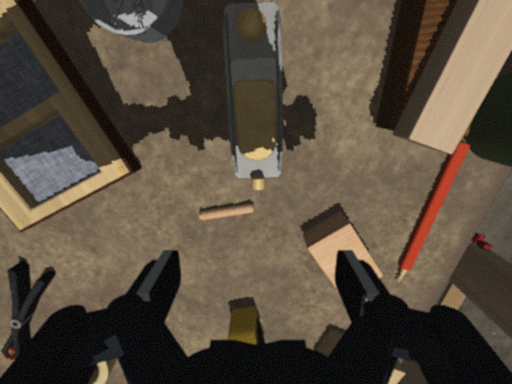

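The plane is at (256,89), standing free. The dowel is at (227,211), about 30 mm from the plane's near end and clear of the fingers. Now grasp the plane.

```bash
python3 plan.py .628,.227,.187,75.5; python3 -m handwheel '0.05 -0.002 0 0 0 -1.5 0.085;0.089 -0.003 0.02 0 0 -1.5 0.085;0.089 -0.003 0.07 0 0 -1.5 0.085;0.089 -0.003 0.11 0 0 -1.5 0.085;0.089 -0.003 0.127 0 0 -1.5 0.085' 100;python3 -m handwheel '0 0 0 0 0 0 0.085'; python3 plan.py .628,.227,.187,75.5
```

```text
t 8.03 [0.6066 0.1411 0.3143] [-1.7995e+02  3.0000e-02  7.4030e+01] open 0.085 f 0.0
.628,.227,.187,75.5 -> [ 0.0884 -0.003   0.1273] rz -1.5 rows>= 3.0
t: 8.65
ee_pos: [0.6275, 0.2277, 0.1853]
ee_rot: [-179.8, 0.1, 75.5]
contact_force: [-0.0, -0.5, 0.5]
opening: 0.0849
gripper_force: 0.0
t: 8.78
ee_pos: [0.6282, 0.2282, 0.1873]
ee_rot: [-179.9, 0.0, 75.5]
contact_force: [0.1, 0.7, 1.1]
opening: 0.085
gripper_force: 0.0
t 8.78 [0.6282 0.2282 0.1873] [-1.7993e+02  4.0000e-02  7.5540e+01] open 0.085 f 0.0
.628,.227,.187,75.5 -> [-0.0012  0.0001  0.0003] rz 0.0 rows>= 1.0
```

```bash
python3 -m handwheel '0 0 0 0 0 0 0.03;0 0 0 0 0 0 0.03;0 0 0 0 0 0 0.03;0 0 0 0 0 0 0.03;0 0 0 0 0 0 0.03'; python3 -m handwheel '0 0 -0.03 0 0 0 0.03;0 0 -0.07 0 0 0 0.03;0 0 -0.1 0 0 0 0.03;0 0 -0.1 0 0 0 0.03';python3 plan.py .52,-.3075,.287,83.9
```

```text
t: 9.4
ee_pos: [0.6287, 0.2291, 0.1902]
ee_rot: [179.8, -0.1, 75.6]
contact_force: [-1.5, -1.6, 6.9]
opening: 0.0457
gripper_force: 106.3
t: 9.9
ee_pos: [0.6284, 0.2292, 0.2899]
ee_rot: [179.8, -0.1, 75.6]
contact_force: [0.7, 0.1, -8.4]
opening: 0.0452
gripper_force: 105.5
t 9.9 [0.6284 0.2292 0.2899] [ 1.7977e+02 -1.3000e-01  7.5600e+01] open 0.0452 f 105.5
.52,-.3075,.287,83.9 -> [-0.5468  0.0284  0.0029] rz -8.3 rows>= 9.0
```

```bash
python3 -m handwheel '-0.055 0.003 0 0 0 -1 0.03;-0.11 0.006 0 0 0 -2 0.03;-0.165 0.009 0 0 0 -3 0.03;-0.22 0.012 0 0 0 -4 0.03;-0.275 0.015 0 0 0 -5 0.03'>/dev/null; python3 plan.py .52,-.3075,.287,83.9; python3 -m handwheel '-0.055 -0.001 0 0 0 -1 0.03;-0.11 -0.003 0 0 0 -2 0.03;-0.165 -0.005 0 0 0 -3 0.03;-0.22 -0.007 0 0 0 -3.3 0.03;-0.24 -0.008 0 0 0 -3.3 0.03'>/dev/null;python3 -m handwheel '0 0 0 0 0 0 0.03;0 0 0 0 0 0 0.03';python3 plan.py .52,-.3075,.287,83.9; python3 look.py block_plane 0.105 -6 w5.png
```

```text
t 10.53 [ 0.573  -0.0426  0.2854] [-1.7978e+02 -2.0000e-02  8.0640e+01] open 0.0451 f 105.4
.52,-.3075,.287,83.9 -> [-0.27   -0.0092 -0.0016] rz -3.3 rows>= 5.0
t: 11.4
ee_pos: [0.5271, -0.2754, 0.2865]
ee_rot: [-179.9, -0.1, 83.9]
contact_force: [-0.8, -0.2, -7.7]
opening: 0.0452
gripper_force: 105.4
t 11.4 [ 0.5271 -0.2754  0.2865] [-1.7987e+02 -1.1000e-01  8.3930e+01] open 0.0452 f 105.4
.52,-.3075,.287,83.9 -> [-0.0327 -0.0037 -0.0005] rz 0.0 rows>= 1.0
block_plane 0.84 [256. 226.] err 0.22 x 0.5269 y -0.2832 yaw -5.3
```

View pics/w5.png

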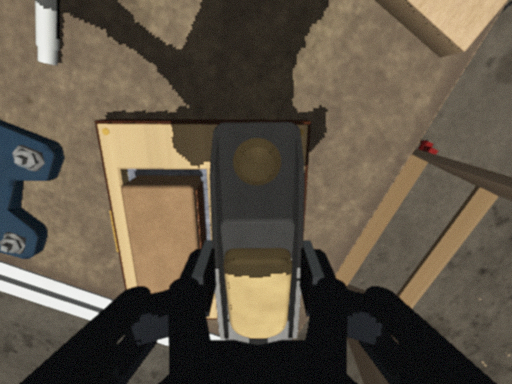

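The held plane hangs square in the fingers over the right pocket, with its far end at row 122. I check its lengthwise offset.

```bash
python3 - <<'E'
from h import *
c=cam('wrist'); s=r.observe(); p=s['ee_pos'];a=np.radians(s['ee_rot'][2]-90)
for off in (.075,.081,.087):
    for z in (.1,.115,.13):print(off,z,np.round(proj(np.array([[p[0]-np.sin(a)*off,p[1]+np.cos(a)*off,z]]),c)[0],1))
t=[.4763,-.3029,np.radians(-6.2)]
for l in [(-.087,.1),(.087,.1),(-.075,.062),(.001,.062)]:
    print('tray',l,np.round(proj(np.array([[t[0]+np.cos(t[2])*l[0]-np.sin(t[2])*l[1],t[1]+np.sin(t[2])*l[0]+np.cos(t[2])*l[1],.022]]),c)[0],1))
E
```

```text
0.075 0.1 [256.4 117.2]
0.075 0.115 [256.3 118.9]
0.075 0.13 [256.1 121. ]
0.081 0.1 [256.4 105.7]
0.081 0.115 [256.3 106.3]
0.081 0.13 [256.1 106.9]
0.087 0.1 [256.4  93.9]
0.087 0.115 [256.3  93.2]
0.087 0.13 [256.1  92.3]
tray (-0.087, 0.1) [ 94.2 121.3]
tray (0.087, 0.1) [304.5 122.3]
tray (-0.075, 0.062) [116.1 166.4]
tray (0.001, 0.062) [203.3 166.8]
```

```bash
python3 - <<'E'
from h import *
c=cam('wrist'); s=r.observe()
Rt=lambda e:R.from_euler('xyz',e,degrees=True).as_matrix()
T=Rt(s['ee_rot']); o=T.T@(c[1]-s['ee_pos']); Rc=T.T@c[2]
W=Rt([180,0,74.05]); p=np.array([.6066,.1411,.3143]); c4=(c[0],p+W@o,W@Rc)
a=np.radians(-14.3); u=np.array([-np.sin(a),np.cos(a)])
for px in ((253,3),(258,178),(258,190)):
    for z in (0,.02,.034): print(px,z,np.round((ray(px,c4,z)-[.6284,.2292])@u,4))
im=cv2.imread('pics/w5.png')[100:360,180:340]; cv2.imwrite('pics/w5c.png',cv2.resize(im,None,fx=2,fy=2))
E
```

```text
(253, 3) 0 0.0738
(253, 3) 0.02 0.0681
(253, 3) 0.034 0.0641
(258, 178) 0 -0.0856
(258, 178) 0.02 -0.0801
(258, 178) 0.034 -0.0763
(258, 190) 0 -0.0991
(258, 190) 0.02 -0.0926
(258, 190) 0.034 -0.0881
```

```bash
python3 plan.py .522,-.301,.2,83.9; python3 -m handwheel '-0.013 -0.003 0 0 0 0 0.03;-0.026 -0.0022 0 0 0 0 0.03;-0.026 -0.0022 0.04 0 0 0 0.03;-0.026 -0.0022 0.07 0 0 0 0.03;-0.026 -0.0022 0.082 0 0 0 0.03'; python3 -m handwheel '0 0 0.002 0 0 0 0.03;0 0 0.004 0 0 0 0.03;0 0 0.006 0 0 0 0.03'; python3 plan.py .522,-.301,.197,83.9
```

```text
t 11.5 [ 0.5274 -0.2751  0.2871] [-1.7994e+02 -6.0000e-02  8.3990e+01] open 0.0453 f 105.4
.522,-.301,.2,83.9 -> [-0.0263 -0.0027  0.0871] rz 0.1 rows>= 2.0
t: 12.12
ee_pos: [0.5217, -0.3026, 0.2039]
ee_rot: [-179.9, -0.1, 83.9]
contact_force: [-0.3, 1.2, -7.4]
opening: 0.0457
gripper_force: 105.3
t: 12.5
ee_pos: [0.5226, -0.3024, 0.2009]
ee_rot: [179.9, 0.1, 83.9]
contact_force: [-0.1, -0.3, -7.6]
opening: 0.0456
gripper_force: 105.3
t 12.5 [ 0.5226 -0.3024  0.2009] [1.7988e+02 7.0000e-02 8.3910e+01] open 0.0456 f 105.3
.522,-.301,.197,83.9 -> [ 0.0014 -0.0008  0.0039] rz 0.0 rows>= 1.0
```

Still free-hanging, so I lower it a little more.

```bash
python3 -m handwheel '0 0 0.002 0 0 0 0.03;0 0 0.003 0 0 0 0.03'; python3 -m handwheel '0 0 0.001 0 0 0 0.03;0 0 0.002 0 0 0 0.03'
```

```text
t: 12.75
ee_pos: [0.5224, -0.3022, 0.1982]
ee_rot: [179.9, 0.0, 83.9]
contact_force: [-4.1, 2.9, 8.7]
opening: 0.0455
gripper_force: 107.4
t: 13.0
ee_pos: [0.5224, -0.3022, 0.1981]
ee_rot: [179.9, 0.1, 83.9]
contact_force: [-8.8, 6.4, 22.9]
opening: 0.0459
gripper_force: 108.9
```

```bash
python3 -m handwheel '0 0 -0.001 0 0 0 0.06;0 0 -0.001 0 0 0 0.06;0 0 -0.03 0 0 0 0.06;0.02 0 -0.08 0 0 0 0.07;0.06 0 -0.11 0 0 0 0.085';python3 -m handwheel '0 0 0 0 0 0 0.085'; python3 look.py block_plane 0.008 -6 w6.png; python3 look.py trim_tray 0 -6; python3 plan.py .673,.0,.29,105
```

```text
t: 13.62
ee_pos: [0.529, -0.2433, 0.3072]
ee_rot: [179.8, 0.1, 83.8]
contact_force: [0.4, 1.0, -0.2]
opening: 0.0847
gripper_force: 0.0
t: 13.75
ee_pos: [0.5295, -0.2408, 0.3077]
ee_rot: [179.7, 0.1, 84.1]
contact_force: [0.5, -0.1, 0.3]
opening: 0.0848
gripper_force: 0.0
block_plane 0.91 [256. 240.] err 0.09 x 0.5228 y -0.3115 yaw -5.5
trim_tray 0.92 [221. 201.] err 0.98 x 0.4804 y -0.3031 yaw -6.0
t 13.95 [ 0.5284 -0.2431  0.3036] [-1.7992e+02 -3.0000e-02  8.3870e+01] open 0.0851 f 0.0
.673,.0,.29,105 -> [0.2572 0.1178 0.0136] rz -21.1 rows>= 5.0
```

View pics/w6.png

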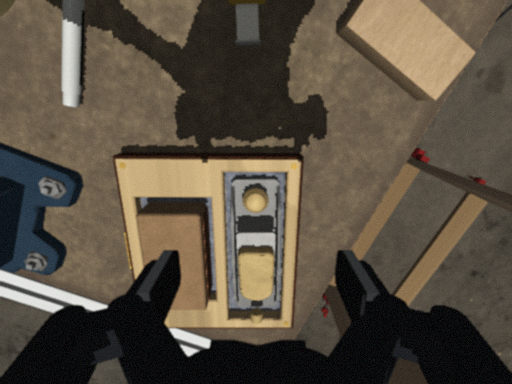

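Plane and cork are both inside their pockets with gaps visible all round (plane about (256,245), cork (172,255)). On to the short block.

```bash
python3 -m handwheel '0.05 0.022 0 0 0 -6 0.085;0.1 0.045 0.005 0 0 -12 0.085;0.15 0.068 0.008 0 0 -18 0.085;0.2 0.09 0.01 0 0 -21 0.085;0.245 0.112 0.013 0 0 -21 0.085';python3 -m handwheel '0 0 0 0 0 0 0.085;0 0 0 0 0 0 0.085'; python3 look.py short_block 0 15 w7.png; python3 plan.py .6727,.0396,.188,105
```

```text
t: 14.58
ee_pos: [0.6669, -0.0101, 0.2901]
ee_rot: [-179.9, -0.0, 104.9]
contact_force: [0.8, -0.7, -0.6]
opening: 0.0851
gripper_force: 0.0
t: 14.82
ee_pos: [0.6658, -0.0118, 0.2903]
ee_rot: [-179.9, -0.0, 104.9]
contact_force: [-0.1, -0.7, -1.0]
opening: 0.0847
gripper_force: 0.0
short_block 0.68 [284. 138.] err 0.03 x 0.6750 y 0.0429 yaw 18.9
t 14.93 [ 0.6657 -0.0125  0.2912] [-1.7993e+02 -1.0000e-02  1.0479e+02] open 0.085 f 0.0
.6727,.0396,.188,105 -> [0.0486 0.0201 0.1032] rz -0.2 rows>= 2.0
```

View pics/w7.png

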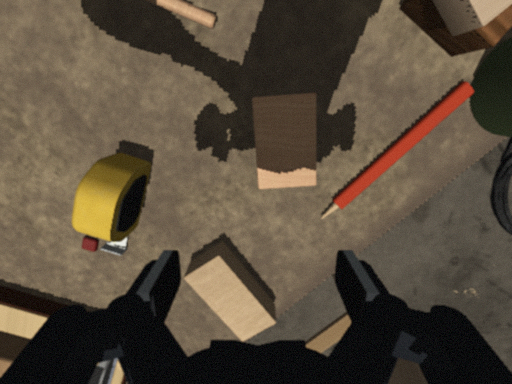

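The short block is at (284,140). The red pencil beside it is low and stays under the fingertips. The tape measure is at (112,197) and the long block at (230,297).

```bash
python3 plan.py .674,.0415,.188,107.5; python3 -m handwheel '0.0503 0.0208 0.03 0 0 -2.7 0.085;0.0503 0.0208 0.07 0 0 -2.7 0.085;0.0503 0.0208 0.095 0 0 -2.7 0.085;0.0503 0.0208 0.103 0 0 -2.7 0.085;0.0503 0.0208 0.103 0 0 -2.7 0.085' 50; python3 -m handwheel '0 0 0 0 0 0 0.03;0 0 0 0 0 0 0.03;0 0 0 0 0 0 0.03;0 0 0 0 0 0 0.03'; python3 plan.py .4129,.2219,.29,190.5
```

```text
t 14.93 [ 0.6657 -0.0125  0.2912] [-1.7993e+02 -1.0000e-02  1.0479e+02] open 0.085 f 0.0
.674,.0415,.188,107.5 -> [0.0501 0.0218 0.1032] rz -2.7 rows>= 2.0
t: 15.55
ee_pos: [0.6733, 0.0421, 0.189]
ee_rot: [180.0, -0.0, 107.5]
contact_force: [1.1, -0.5, 0.6]
opening: 0.0852
gripper_force: 0.0
t: 16.05
ee_pos: [0.6736, 0.0431, 0.1903]
ee_rot: [179.9, 0.1, 107.6]
contact_force: [-0.5, -0.9, 6.6]
opening: 0.0489
gripper_force: 53.4
t 16.05 [0.6736 0.0431 0.1903] [1.7986e+02 6.0000e-02 1.0760e+02] open 0.0489 f 53.4
.4129,.2219,.29,190.5 -> [ 0.2493 -0.1945 -0.0997] rz -82.9 rows>= 8.0
```

```bash
python3 -m handwheel '0 0 -0.05 0 0 0 0.03;0 0 -0.095 0 0 0 0.03;0.035 -0.028 -0.1 0 0 -10 0.03;0.075 -0.058 -0.1 0 0 -20 0.03;0.115 -0.09 -0.1 0 0 -30 0.03' >/dev/null;python3 -m handwheel '0 0 0 0 0 0 0.03'; python3 plan.py .43,.205,.29,190.5
```

```text
t: 16.8
ee_pos: [0.5498, 0.1275, 0.2889]
ee_rot: [-179.9, -0.1, 137.8]
contact_force: [-0.1, -0.3, -0.8]
opening: 0.0486
gripper_force: 52.7
t 16.8 [0.5498 0.1275 0.2889] [-1.7991e+02 -1.2000e-01  1.3784e+02] open 0.0486 f 52.7
.43,.205,.29,190.5 -> [ 0.1409 -0.023  -0.0011] rz -52.7 rows>= 5.0
```

```bash
python3 -m handwheel '0.03 -0.004 0 0 0 -10.6 0.03;0.06 -0.009 0 0 0 -21.2 0.03;0.09 -0.014 0 0 0 -31.8 0.03;0.12 -0.02 0 0 0 -42.4 0.03;0.14 -0.023 0 0 0 -52.7 0.03' >/dev/null;python3 -m handwheel '0 0 0 0 0 0 0.03;0 0 0 0 0 0 0.03'; python3 look.py short_block .11 100.5 w8.png; python3 plan.py .4129,.2219,.206,190.5
```

```text
t: 17.68
ee_pos: [0.4347, 0.2027, 0.289]
ee_rot: [-180.0, 0.1, -169.9]
contact_force: [0.4, 1.2, -1.1]
opening: 0.0484
gripper_force: 52.6
short_block 0.88 [256. 248.] err 0.23 x 0.4323 y 0.2005 yaw 101.5
t 17.77 [0.4346 0.2025 0.2888] [-1.8000e+02  4.0000e-02 -1.6987e+02] open 0.0488 f 52.6
.4129,.2219,.206,190.5 -> [0.018  0.0229 0.0828] rz -0.4 rows>= 2.0
```

View pics/w8.png

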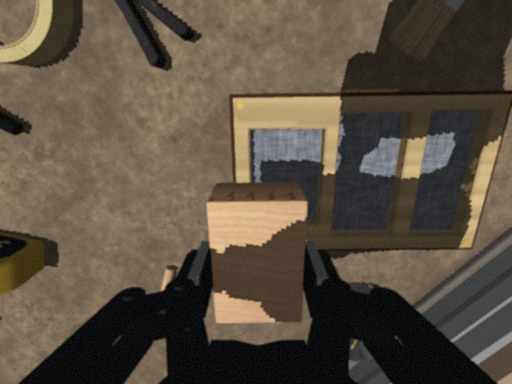

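The held short block is over the fitting tray, whose outer corners are at (232,96), (510,93) and (475,248). The short pocket's far edge is at row 129, columns 252 to 325. I solve the tray pose from these.

```bash
cat > tray.py <<'E'
from h import *
from scipy.optimize import least_squares
c=cam('wrist')
L=np.array([(-.07,-.113),(-.07,.113),(.07,.113),(-.0445,-.1),(-.0445,-.036),(-.057,.035),(.057,.035)])
px=np.array([(232,96),(510,93),(475,248),(252,129),(325,129),(405,112),(388,229)],float)
def f(p):
    a=p[2]; w=np.c_[p[0]+np.cos(a)*L[:,0]-np.sin(a)*L[:,1],p[1]+np.sin(a)*L[:,0]+np.cos(a)*L[:,1],0*L[:,0]+.022]
    return (proj(w,c)-px).ravel()
o=least_squares(f,[.4,.29,.18]).x; print(np.round(o,4),np.degrees(o[2]),np.round(f(o).reshape(-1,2),1).tolist())
for n,y in (('tape',.076),('long',.0055),('short',-.068)): print(n,np.round([o[0]-np.sin(o[2])*y,o[1]+np.cos(o[2])*y],4))
E
python3 tray.py
```

```text
[0.4004 0.2894 0.1951] 11.180267764644414 [[-1.4, 1.1], [1.3, -0.9], [-4.8, -2.0], [-4.4, 0.1], [-1.1, -1.2], [6.4, -1.3], [3.6, 6.2]]
tape [0.3857 0.364 ]
long [0.3994 0.2948]
short [0.4136 0.2227]
```

```bash
python3 plan.py .4138,.2223,.2,190.5; python3 -m handwheel '0.0175 0.023 0 0 0 -0.4 0.03;0.0175 0.023 0.03 0 0 -0.4 0.03;0.0175 0.023 0.06 0 0 -0.4 0.03;0.0175 0.023 0.08 0 0 -0.4 0.03;0.0175 0.023 0.086 0 0 -0.4 0.03'; python3 -m handwheel '0 0 0.001 0 0 0 0.03;0 0 0.002 0 0 0 0.03;0 0 0.003 0 0 0 0.03'
```

```text
t 17.77 [0.4346 0.2025 0.2888] [-1.8000e+02  4.0000e-02 -1.6987e+02] open 0.0488 f 52.6
.4138,.2223,.2,190.5 -> [0.017  0.0231 0.0888] rz -0.4 rows>= 2.0
t: 18.4
ee_pos: [0.4127, 0.222, 0.2016]
ee_rot: [-180.0, -0.1, -169.4]
contact_force: [0.1, -0.7, -0.5]
opening: 0.0488
gripper_force: 52.6
t: 18.77
ee_pos: [0.4127, 0.2225, 0.2004]
ee_rot: [180.0, 0.1, -169.3]
contact_force: [-0.5, 0.1, -0.4]
opening: 0.0488
gripper_force: 52.6
```

```bash
python3 -m handwheel '0 0 0.001 0 0 0 0.03;0 0 0.002 0 0 0 0.03'; python3 -m handwheel '0 0 0.001 0 0 0 0.03;0 0 0.001 0 0 0 0.03';python3 plan.py .4138,.2223,.2,190.5
```

```text
t: 19.02
ee_pos: [0.4125, 0.2225, 0.1982]
ee_rot: [180.0, 0.0, -169.3]
contact_force: [-3.4, -2.5, 14.6]
opening: 0.0491
gripper_force: 54.5
t: 19.27
ee_pos: [0.4124, 0.2225, 0.1982]
ee_rot: [180.0, 0.1, -169.3]
contact_force: [-4.5, -2.1, 17.1]
opening: 0.0487
gripper_force: 54.6
t 19.27 [0.4124 0.2225 0.1982] [ 1.7999e+02  6.0000e-02 -1.6930e+02] open 0.0487 f 54.6
.4138,.2223,.2,190.5 -> [-0.0014 -0.0004 -0.0018] rz 0.2 rows>= 1.0
```

```bash
python3 -m handwheel '0 0 -0.001 0 0 0 0.062;0 0 -0.001 0 0 0 0.062;0 0 -0.03 0 0 0 0.062;0 0 -0.07 0 0 0 0.07;0 0 -0.1 0 0 0 0.085'; python3 plan.py .68,-.14,.29,139.5
```

```text
t: 19.9
ee_pos: [0.4125, 0.2225, 0.298]
ee_rot: [180.0, 0.0, -169.3]
contact_force: [-0.2, -0.4, -0.5]
opening: 0.0847
gripper_force: 0.0
t 19.9 [0.4125 0.2225 0.298 ] [ 1.7999e+02  4.0000e-02 -1.6930e+02] open 0.0847 f 0.0
.68,-.14,.29,139.5 -> [-0.1956 -0.4059  0.008 ] rz 51.2 rows>= 8.0
```

```bash
python3 -m handwheel '-0.025 -0.052 0 0 0 7 0.085;-0.05 -0.104 0 0 0 14 0.085;-0.075 -0.156 0 0 0 21 0.085;-0.1 -0.208 0 0 0 28 0.085;-0.125 -0.26 0 0 0 35 0.085'>/dev/null; python3 -m handwheel '0 0 0 0 0 0 0.085'; python3 plan.py .68,-.14,.29,139.5
```

```text
t: 20.65
ee_pos: [0.5851, -0.0132, 0.296]
ee_rot: [-180.0, 0.1, 155.4]
contact_force: [-0.3, 0.2, 0.6]
opening: 0.0856
gripper_force: 0.0
t 20.65 [ 0.5851 -0.0132  0.296 ] [-1.7999e+02  6.0000e-02  1.5540e+02] open 0.0856 f 0.0
.68,-.14,.29,139.5 -> [-0.139  -0.0758  0.006 ] rz 15.9 rows>= 3.0
```

```bash
python3 -m handwheel '-0.045 -0.025 0 0 0 5.5 0.085;-0.09 -0.05 0 0 0 11 0.085;-0.139 -0.076 0.006 0 0 15.9 0.085;-0.139 -0.076 0.006 0 0 15.9 0.085;-0.139 -0.076 0.006 0 0 15.9 0.085'>/dev/null; python3 -m handwheel '0 0 0 0 0 0 0.085'; python3 look.py long_block 0 49.5; python3 plan.py .6653,-.1275,.187,139.5
```

```text
t: 21.4
ee_pos: [0.6785, -0.1346, 0.2911]
ee_rot: [180.0, -0.0, 139.9]
contact_force: [0.0, -0.1, 0.2]
opening: 0.0845
gripper_force: 0.0
long_block 0.68 [258. 178.] err 0.04 x 0.6678 y -0.1251 yaw 50.2
t 21.5 [ 0.6786 -0.1349  0.2914] [1.7998e+02 2.0000e-02 1.3990e+02] open 0.0849 f 0.0
.6653,-.1275,.187,139.5 -> [ 0.015  -0.0029  0.1044] rz 0.4 rows>= 2.0
```

```bash
python3 plan.py .6667,-.1262,.187,139.8; python3 -m handwheel '0.0147 -0.001 0.03 0 0 0 0.085;0.0147 -0.001 0.07 0 0 0 0.085;0.0147 -0.001 0.095 0 0 0 0.085;0.0147 -0.001 0.104 0 0 0 0.085;0.0147 -0.001 0.104 0 0 0 0.085'; python3 -m handwheel '0 0 0 0 0 0 0.03;0 0 0 0 0 0 0.03;0 0 0 0 0 0 0.03;0 0 0 0 0 0 0.03;0 0 0 0 0 0 0.03'; python3 plan.py .43,.275,.29,190.5
```

```text
t 21.5 [ 0.6786 -0.1349  0.2914] [1.7998e+02 2.0000e-02 1.3990e+02] open 0.0849 f 0.0
.6667,-.1262,.187,139.8 -> [ 0.0148 -0.001   0.1044] rz 0.1 rows>= 2.0
t: 22.12
ee_pos: [0.6671, -0.1272, 0.187]
ee_rot: [180.0, 0.0, 139.8]
contact_force: [-0.8, 0.3, -0.3]
opening: 0.085
gripper_force: 0.0
t: 22.75
ee_pos: [0.6674, -0.1277, 0.1881]
ee_rot: [179.9, 0.1, 139.8]
contact_force: [-1.1, -0.0, 6.3]
opening: 0.0439
gripper_force: 52.9
t 22.75 [ 0.6674 -0.1277  0.1881] [1.7994e+02 1.2000e-01 1.3980e+02] open 0.0439 f 52.9
.43,.275,.29,190.5 -> [ 0.4413  0.1543 -0.1019] rz -50.7 rows>= 8.0
```

```bash
python3 -m handwheel '0 0 -0.05 0 0 0 0.03;0.01 0 -0.1 0 0 0 0.03;0.06 0.02 -0.11 0 0 -8 0.03;0.115 0.04 -0.11 0 0 -16 0.03;0.17 0.06 -0.11 0 0 -24 0.03'>/dev/null; python3 -m handwheel '0 0 0 0 0 0 0.03'; python3 plan.py .43,.275,.29,190.5
```

```text
t: 23.5
ee_pos: [0.5739, 0.0313, 0.2969]
ee_rot: [180.0, -0.1, 164.1]
contact_force: [0.0, -0.6, -0.8]
opening: 0.0439
gripper_force: 52.2
t 23.5 [0.5739 0.0313 0.2969] [ 1.7998e+02 -1.2000e-01  1.6411e+02] open 0.0439 f 52.2
.43,.275,.29,190.5 -> [0.2052 0.195  0.0069] rz -26.4 rows>= 5.0
```

```bash
python3 -m handwheel '0.04 0.037 0 0 0 -6 0.03;0.08 0.075 0 0 0 -12 0.03;0.12 0.113 0 0 0 -18 0.03;0.16 0.15 0 0 0 -24 0.03;0.203 0.193 0.007 0 0 -26.4 0.03'>/dev/null; python3 -m handwheel '0 0 0 0 0 0 0.03;0 0 0 0 0 0 0.03'; python3 look.py long_block .11 100.5 w9.png; python3 look.py short_block .008 100.5; python3 plan.py .3994,.2945,.197,190.5
```

```text
t: 24.38
ee_pos: [0.4355, 0.2697, 0.2898]
ee_rot: [-180.0, 0.0, -169.8]
contact_force: [-0.3, -0.7, -1.1]
opening: 0.0438
gripper_force: 52.2
long_block 0.73 [259. 240.] err 0.16 x 0.4324 y 0.2678 yaw 99.4
short_block 0.81 [198. 153.] err 0.37 x 0.4124 y 0.2217 yaw 101.6
t 24.57 [0.4358 0.2688 0.2898] [-1.8000e+02  2.0000e-02 -1.6995e+02] open 0.0436 f 52.2
.3994,.2945,.197,190.5 -> [0.0313 0.0316 0.0928] rz -0.4 rows>= 2.0
```

View pics/w9.png

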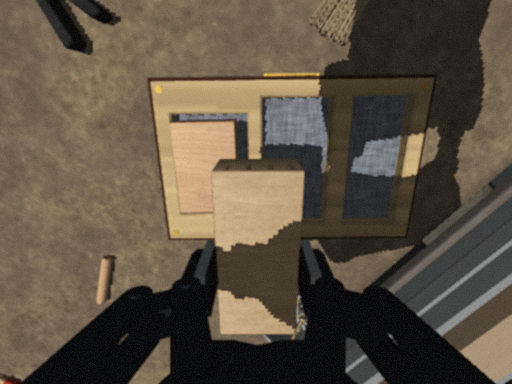

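Short block is down in its pocket (200,165). The middle pocket (295,155) is clear for the long block.

```bash
python3 -m handwheel '0.015 0.031 0 0 0 -0.4 0.03;0.03 0.0315 0.03 0 0 -0.4 0.03;0.03 0.0315 0.06 0 0 -0.4 0.03;0.03 0.0315 0.08 0 0 -0.4 0.03;0.03 0.0315 0.087 0 0 -0.4 0.03'; python3 -m handwheel '0 0 0.002 0 0 0 0.03;0 0 0.004 0 0 0 0.03;0 0 0.005 0 0 0 0.03'; python3 - <<'E'
from h import *
c=cam('scene'); print([np.round(ray(p,c,0),3) for p in ((120,133),(200,133),(310,135))],[np.round(ray(p,c,.05),3) for p in ((120,125),(200,125))])
E
```

```text
t: 25.2
ee_pos: [0.4001, 0.2949, 0.2018]
ee_rot: [-180.0, -0.1, -169.5]
contact_force: [0.2, 0.4, -0.8]
opening: 0.0438
gripper_force: 52.2
t: 25.58
ee_pos: [0.3999, 0.2957, 0.1983]
ee_rot: [180.0, 0.1, -169.4]
contact_force: [0.2, 0.0, 0.1]
opening: 0.0435
gripper_force: 52.2
[array([0.373, 0.573]), array([0.591, 0.435]), array([0.878, 0.237])] [array([0.366, 0.518]), array([0.574, 0.387])]
```

```bash
python3 -m handwheel '0 0 0.001 0 0 0 0.03;0 0 0.002 0 0 0 0.03;0 0 0.003 0 0 0 0.03'; python3 -m handwheel '0 0 0 0 0 0 0.03'
```

```text
t: 25.95
ee_pos: [0.3997, 0.2957, 0.196]
ee_rot: [180.0, 0.0, -169.4]
contact_force: [-5.4, -3.5, 22.0]
opening: 0.0438
gripper_force: 54.7
t: 26.08
ee_pos: [0.3997, 0.2957, 0.1961]
ee_rot: [180.0, 0.1, -169.4]
contact_force: [-3.0, -2.0, 12.8]
opening: 0.0436
gripper_force: 53.8
```

```bash
python3 -m handwheel '0 0 -0.001 0 0 0 0.058;0 0 -0.001 0 0 0 0.058;0 0 -0.03 0 0 0 0.058;0 0 -0.07 0 0 0 0.07;0 0 -0.12 0 0 0 0.085'; python3 plan.py .535,-.1,.31,82.2
```

```text
t: 26.7
ee_pos: [0.3995, 0.2955, 0.3151]
ee_rot: [-180.0, -0.1, -169.4]
contact_force: [0.7, -1.2, 0.2]
opening: 0.0843
gripper_force: 0.0
t 26.7 [0.3995 0.2955 0.3151] [-1.7997e+02 -1.3000e-01 -1.6940e+02] open 0.0843 f 0.0
.535,-.1,.31,82.2 -> [-0.0605 -0.4137  0.0051] rz 108.4 rows>= 11.0
```

```bash
python3 -m handwheel '-0.005 -0.038 0 0 0 10.6 0.085;-0.011 -0.076 0 0 0 21.2 0.085;-0.017 -0.114 0 0 0 31.8 0.085;-0.022 -0.152 0 0 0 42.4 0.085;-0.027 -0.19 0 0 0 53 0.085'>/dev/null; python3 -m handwheel '0 0 0 0 0 0 0.085'; python3 plan.py .535,-.1,.31,82.2
```

```text
t: 27.45
ee_pos: [0.4619, 0.112, 0.3146]
ee_rot: [-180.0, 0.0, 137.4]
contact_force: [-1.2, -0.2, -0.4]
opening: 0.0846
gripper_force: 0.0
t 27.45 [0.4619 0.112  0.3146] [-1.7999e+02  1.0000e-02  1.3737e+02] open 0.0846 f 0.0
.535,-.1,.31,82.2 -> [-0.1974 -0.1065  0.0046] rz 55.2 rows>= 6.0
```

```bash
python3 -m handwheel '-0.035 -0.019 0 0 0 10.6 0.085;-0.07 -0.038 0 0 0 21.2 0.085;-0.105 -0.057 0 0 0 31.8 0.085;-0.14 -0.076 0 0 0 42.4 0.085;-0.175 -0.095 0 0 0 53 0.085'>/dev/null; python3 -m handwheel '-0.02 0.01 0 0 0 2.2 0.085;-0.02 0.01 0 0 0 2.2 0.085'; python3 look.py tape_measure 0 -8 w10.png; python3 plan.py .5426,-.0457,.2,82.2
```

```text
t: 28.32
ee_pos: [0.5348, -0.0954, 0.3144]
ee_rot: [-180.0, -0.0, 82.5]
contact_force: [-0.6, 0.3, -0.6]
opening: 0.0847
gripper_force: 0.0
tape_measure 0.55 [260. 142.] err 0.12 x 0.5406 y -0.0606 yaw -3.8
t 28.43 [ 0.5342 -0.0941  0.3144] [-1.7994e+02 -5.0000e-02  8.2580e+01] open 0.0848 f 0.0
.5426,-.0457,.2,82.2 -> [0.049  0.0021 0.1144] rz 0.4 rows>= 2.0
```

View pics/w10.png

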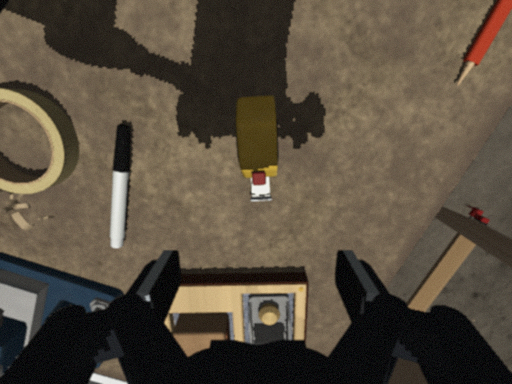

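The tape measure is at (258,145), hook toward the robot-front side at (260,188), matching the fixed-camera estimate. Now grasp it.

```bash
python3 -m handwheel '0.025 0.0015 0 0 0 -0.8 0.085;0.049 0.0015 0.01 0 0 -0.8 0.085;0.049 0.0015 0.06 0 0 -0.8 0.085;0.049 0.0015 0.105 0 0 -0.8 0.085;0.049 0.0015 0.1144 0 0 -0.8 0.085' 60; python3 -m handwheel '0 0 0 0 0 0 0.085;0 0 0 0 0 0 0.02;0 0 0 0 0 0 0.02;0 0 0 0 0 0 0.02;0 0 0 0 0 0 0.02'; python3 -m handwheel '0 0 0 0 0 0 0.02;0 0 0 0 0 0 0.02'; python3 plan.py .42,.36,.31,10.5
```

```text
t: 29.05
ee_pos: [0.5411, -0.0451, 0.1981]
ee_rot: [-179.7, -0.1, 83.4]
contact_force: [0.8, -0.3, 0.4]
opening: 0.0848
gripper_force: 0.0
t: 29.68
ee_pos: [0.5427, -0.0468, 0.2014]
ee_rot: [179.9, 0.0, 83.2]
contact_force: [-1.9, 0.8, 6.6]
opening: 0.0308
gripper_force: 59.9
t: 29.92
ee_pos: [0.5427, -0.0468, 0.2014]
ee_rot: [179.9, 0.0, 83.2]
contact_force: [-1.0, 0.5, 7.8]
opening: 0.0311
gripper_force: 59.9
t 29.93 [ 0.5427 -0.0468  0.2014] [179.91   0.    83.19] open 0.0311 f 59.9
.42,.36,.31,10.5 -> [ 0.3894 -0.17   -0.1086] rz 72.7 rows>= 8.0
```

```bash
python3 -m handwheel '0 0 -0.05 0 0 0 0.02;0 0 -0.1 0 0 0 0.02;0.045 -0.02 -0.109 0 0 10 0.02;0.09 -0.04 -0.109 0 0 20 0.02;0.14 -0.06 -0.109 0 0 30 0.02'>/dev/null; python3 -m handwheel '0 0 0 0 0 0 0.02'; python3 plan.py .42,.36,.31,10.5
```

```text
t: 30.68
ee_pos: [0.4982, 0.1017, 0.3093]
ee_rot: [-179.9, 0.0, 53.4]
contact_force: [-0.4, -0.3, -1.9]
opening: 0.0315
gripper_force: 60.0
t 30.68 [0.4982 0.1017 0.3093] [-1.7992e+02  1.0000e-02  5.3440e+01] open 0.0315 f 60.0
.42,.36,.31,10.5 -> [ 0.1609 -0.2167 -0.0007] rz 42.9 rows>= 5.0
```

```bash
python3 -m handwheel '0.032 -0.043 0 0 0 9 0.02;0.064 -0.086 0 0 0 18 0.02;0.096 -0.13 0 0 0 27 0.02;0.128 -0.173 0 0 0 36 0.02;0.16 -0.216 0 0 0 42.9 0.02'>/dev/null; python3 -m handwheel '0 0 0 0 0 0 0.02;0 0 0 0 0 0 0.02'; python3 look.py tape_measure .11 -79.5 w11.png; python3 look.py long_block .008 100.5;python3 plan.py .4,.3665,.211,10.5
```

```text
t: 31.55
ee_pos: [0.4225, 0.3555, 0.309]
ee_rot: [180.0, 0.0, 10.5]
contact_force: [-0.3, -0.3, -0.9]
opening: 0.0313
gripper_force: 60.3
tape_measure 0.79 [257. 254.] err 0.19 x 0.4108 y 0.3499 yaw -76.3
long_block 0.83 [316. 214.] err 0.31 x 0.3989 y 0.2908 yaw 106.1
t 31.75 [0.4228 0.3551 0.3094] [179.99   0.    10.3 ] open 0.0312 f 60.3
.4,.3665,.211,10.5 -> [-0.0204 -0.0153  0.0984] rz -0.2 rows>= 2.0
```

View pics/w11.png

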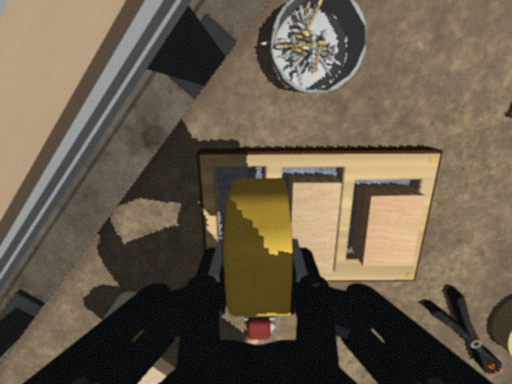

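The held tape measure is over the tray. The long block (315,215) and short block (395,228) sit in their pockets. One last tray check from this view's corners.

```bash
sed -e 's/^L=.*/L=np.array([(.07,.113),(.07,-.113),(-.07,-.113),(.0445,-.1),(.0445,-.036)])/' -e 's/^px=.*/px=np.array([(200,152),(440,150),(414,279),(419,182),(355,182)],float)/' tray.py > tray2.py; python3 tray2.py; python3 -m handwheel '-0.01 -0.0153 0 0 0 -0.2 0.02;-0.0204 -0.0153 0.02 0 0 -0.2 0.02;-0.0204 -0.0153 0.04 0 0 -0.2 0.02'; python3 plan.py .4,.3665,.209,10.5
```

```text
[0.402  0.2904 0.1822] 10.440128451112976 [[-0.5, 1.5], [-0.0, 3.2], [-1.4, 0.2], [1.9, -2.6], [-0.1, -2.5]]
tape [0.3882 0.3652]
long [0.401  0.2958]
short [0.4143 0.2236]
t: 32.12
ee_pos: [0.3981, 0.3681, 0.2692]
ee_rot: [-180.0, -0.0, 10.6]
contact_force: [-0.3, -0.5, -3.0]
opening: 0.0314
gripper_force: 60.3
t 32.12 [0.3981 0.3681 0.2692] [-179.97   -0.     10.63] open 0.0314 f 60.3
.4,.3665,.209,10.5 -> [0.0016 0.0019 0.0602] rz 0.1 rows>= 1.0
```

```bash
python3 -m handwheel '0.0018 0.0012 0.025 0 0 0 0.02;0.0018 0.0012 0.045 0 0 0 0.02;0.0018 0.0012 0.054 0 0 0 0.02;0.0018 0.0012 0.056 0 0 0 0.02'; python3 -m handwheel '0 0 0.002 0 0 0 0.02;0 0 0.003 0 0 0 0.02';python3 plan.py .4004,.3668,.209,10.5
```

```text
t: 32.62
ee_pos: [0.401, 0.3671, 0.2132]
ee_rot: [180.0, 0.0, 10.6]
contact_force: [0.7, 0.6, -1.8]
opening: 0.0312
gripper_force: 60.3
t: 32.88
ee_pos: [0.4014, 0.367, 0.2109]
ee_rot: [-180.0, -0.1, 10.6]
contact_force: [-0.0, -0.2, -1.2]
opening: 0.031
gripper_force: 60.3
t 32.88 [0.4014 0.367  0.2109] [-1.7997e+02 -6.0000e-02  1.0580e+01] open 0.031 f 60.3
.4004,.3668,.209,10.5 -> [-0.001   0.0001  0.0019] rz 0.1 rows>= 1.0
```

```bash
python3 -m handwheel '0 0 0.001 0 0 0 0.02;0 0 0.002 0 0 0 0.02;0 0 0.0025 0 0 0 0.02'; python3 -m handwheel '0 0 0 0 0 0 0.02'
```

```text
t: 33.25
ee_pos: [0.4013, 0.367, 0.2094]
ee_rot: [-180.0, -0.1, 10.6]
contact_force: [-3.9, -2.1, 14.1]
opening: 0.0314
gripper_force: 62.0
t: 33.38
ee_pos: [0.4013, 0.3669, 0.2094]
ee_rot: [-180.0, -0.1, 10.6]
contact_force: [-3.1, -2.0, 10.8]
opening: 0.0316
gripper_force: 61.9
```

```bash
python3 -m handwheel '0 0 -0.001 0 0 0 0.048;0 0 -0.001 0 0 0 0.048;0 0 -0.03 0 0 0 0.048;0 0 -0.08 0 0 0 0.048;-0.03 0 -0.13 0 0 0 0.06'; python3 -m handwheel '-0.04 0 0 0 0 0 0.06;-0.04 0 0 0 0 0 0.06;-0.04 0 0 0 0 0 0.06;-0.04 0 0 0 0 0 0.06'; python3 look.py tape_measure .008 -79.5 w12.png; python3 - <<'E'
from h import *
im=read_camera('scene'); im2=read_camera('side')
a=cv2.resize(im[120:350,90:400],None,fx=1.4,fy=1.4); b=cv2.resize(im2[120:340,110:360],None,fx=1.4,fy=1.4)
w=cv2.imread('pics/w12.png'); w=cv2.resize(w,(400,300))
h=np.zeros((622,784,3),np.uint8)[:600]; h[:300,:400]=w; h[:b.shape[0],400:400+b.shape[1]]=b[:,:,::-1]; a=a[:290]; h[310:310+a.shape[0],:a.shape[1]]=a[:,:,::-1]
cv2.imwrite('pics/end.png',h)
for t in ('dowel','marker','cork_block','block_plane'):
    for c in ('scene','side'):
        d=nets.masks_of(t,c); print(t,c,[ (np.round(k['location']),round(k['confidence'],2)) for k in d[:1]])
E
```

```text
t: 34.0
ee_pos: [0.3726, 0.3614, 0.339]
ee_rot: [-180.0, -0.1, 10.5]
contact_force: [0.7, 0.9, 0.3]
opening: 0.06
gripper_force: 0.0
t: 34.5
ee_pos: [0.3333, 0.3542, 0.3375]
ee_rot: [180.0, 0.0, 10.5]
contact_force: [-0.6, -0.6, 0.6]
opening: 0.0598
gripper_force: 0.0
tape_measure 0.81 [255. 117.] err 0.10 x 0.3880 y 0.3637 yaw -78.1
dowel scene []
dowel side []
marker scene [(array([213., 239.]), 0.56)]
marker side [(array([203., 229.]), 0.76)]
cork_block scene [(array([287., 282.]), 0.64)]
cork_block side [(array([245., 281.]), 0.7)]
block_plane scene [(array([330., 272.]), 0.88)]
block_plane side [(array([283., 282.]), 0.61)]
```

View pics/end.png

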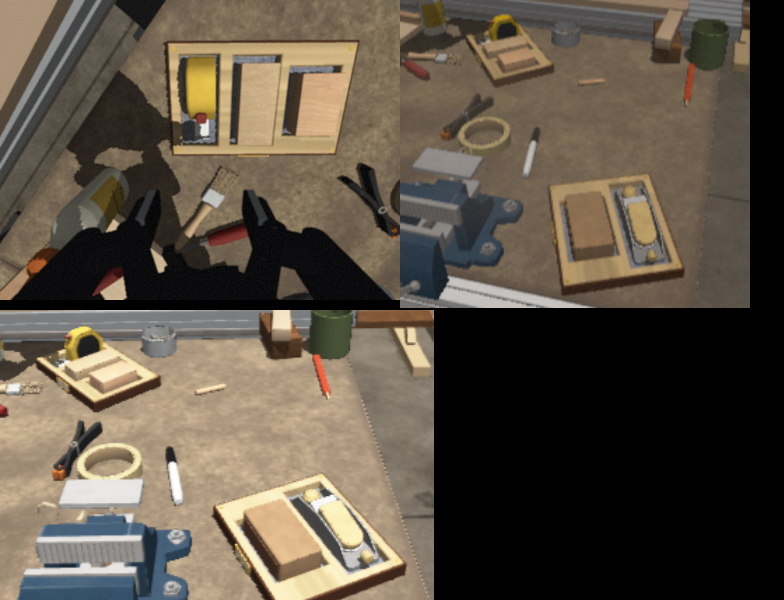

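All five things sit in their pockets in every view, the dowel and marker lie where they were, and the arm is clear. Handing in.

```bash
python3 -c "
from rig import r
print(r.finish_job())"
```

```text
the job is handed in; nothing more can be done
None
```

Both kits are made up and the job is handed in: the final pictures show all five things seated in their pockets and the dowel and marker where they were, at about 35 s, though the hand-in returned no verdict.

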